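Lock the film roll's bar with its linch pin

TASK

Take the linch pin out of the wooden block and push it down through the hole in the end of the film stand's steel bar, feeling for the hole and never forcing it, until its collar sits flush on the bar with the ring still open. Then flip the ring down round the end of the bar until it snaps past the pin's lower end, and let go. Leave the other things on the bench where they are.

Things in the scene. Friction and masses are not known exactly. Their poses are not given: they have to be found in the camera images.
- pin_grip (a point): Middle of the linch pin's grip, on its axis; it stands upright in the wooden block. Steel, 0.15 kg. The grip is an 18 x 18 mm square bar, 10 mm up and 27 mm down from here. Axes: z up the pin; x to the side where the ring lies open; y along the ring's hinge. The ears of the hinge reach y = -24 and 24 mm, tops 20 mm below here: keep fingers that close along y above them. Fingers closing along x hold it firmest against tipping.
- pin_collar (a point): On the pin's axis at the underside of its collar (24 mm across), 32 mm below pin_grip; at the start it rests on the wooden block. Below it runs the round shank, 10 mm across, 38 mm long to its half-round lower end. Axes as pin_grip.
- ring_hinge (a point): Middle of the ring's hinge line: x = -12 mm, z = +8 mm from pin_collar, 24 mm below pin_grip. Axes as pin_grip. The ring is a D of 5 mm wire: two straight arms at y = -22 and +22 mm and a cross bow 48 mm from the hinge. Two fingers 34 to 40 mm apart, one on each side of the bar, can push both arms down and then inwards. One finger up to 25 mm wide fits inside the ring.
- ring (a joint): Ring angle about its hinge, rad. 0: level, out to the pin's +x; grows as the bow swings down; 1.17: bow meets the pin's lower end; 1.29: dead centre; 1.45: stop, snapped past. The hinge is stiff (0.03 N m): the ring stays where left. The ring is sprung along its arms: the snap takes about 4 N at the bow, or 5 to 8 N on the arms 30 mm from the hinge, then it jumps free.
- ring_bow (a point): Middle of the ring's cross bow, 48 mm from the hinge (up to 52 mm when the spring gives). It turns with the ring. The ring closes only when the pin is home and the ring opens towards the bar's free end, so that its arms pass on either side of the bar and the bow under it.
- bar_hole (a point): Nominal centre of the hole's mouth on the flat top of the steel bar, 112 to 130 mm above the table. This point is fixed to the stand, but the unpinned bar has crept along x, in or out, by up to 10 mm: find the hole by feel or sight. Axes: x along the bar, out of its free end; y across; z up. Hole: vertical, 11 mm across, 1 mm chamfer, right through. Home: pin_collar flush here, pin x along bar x.
- bar_end (a point): Nominal middle of the top edge of the bar's free end, 12 mm from the hole; axes as bar_hole. The bar is 22 mm wide, 24 mm thick and does not slide under less than 25 N. A sprung ball in the hole's wall 12 mm down grips the shank: from there it takes a push of 3 to 8 N until home. 57 mm behind bar_hole stands a plate, top 14 mm above the bar's, then the film roll, top 43 mm above the bar's.
- film_stand: Bench stand that carries the roll of stretch film on its square steel bar; fixed to the table. Origin 112 mm straight below bar_hole (its base is 0 to 18 mm up, on a plinth); axes as bar_hole. About 350 mm long, all on the -x side of the hole but for the bar's end. It must not be pressed with more than 36 N.
- pin_block: Wooden block, 56 x 56 x 50 mm, fixed to the table, with a loose hole (12.5 mm across, 44 mm deep) in which the linch pin stands. Origin under its middle.
- tape_dispenser: orange hand tape dispenser with its roll, 150 x 62 x 102 mm, loose; origin under its middle
- scanner: black hand scanner lying down, 180 x 55 x 40 mm, loose; origin under its middle
- cutter: orange knife-like carton cutter lying flat, 180 x 22 x 16 mm, loose; origin under its middle
- plain_pin: plain steel pin with a square head and no ring, 58 mm long, lying loose on the table, not the one to use; origin under its middle
- spare_core: short end of cardboard tube standing up, 52 mm across, 30 mm tall, loose; origin under its middle
Not all that is in view belongs to the job. What is shaped like the part that bears pin_grip but blue is not meant.

How it is judged:
By the outcome, as a careful person would: the job done as asked, in the order asked, and still so for the second after the job is handed in, with the robot touching nothing.
It also fails if it takes over 72 s, if anything falls off the work surface, if the arm or the gripper's body presses on something with over 40 N, if the wrist force passes 120 N, or if a joint passes its speed limit or range.

ROBOT

A 7-joint arm with a two-finger parallel gripper is mounted at the origin on the work surface. World frame = base frame: x ahead of the robot, y to its left, z up, the work surface at z = 0. Lengths are in m, angles in rad, forces in N, time in s.
With the tool pointing down it reaches from about 0.4 to 0.9 m from the base axis. Payload 5.5 kg.
Tool frame: the origin (TCP) lies at the centre of the arm's flange, where the gripper is bolted on; the fingertips stand 178 mm ahead of it and the grasp point (between the pads) lies 159 mm ahead of it; z points along the fingers, y is the line along which they close (so a half turn about z gives the same grasp; the last joint's range is limited). The gripper opens to 92 mm and grips with 3 to 60 N. Pads are 19 mm wide; open, the fingers measure 130 mm over their backs; the gripper's body (75 mm by 190 mm) begins 47 mm behind the grasp point.
Start: joints at [1.441, 0.501, -0.427, 1.55, 0.221, 1.138, -0.21], TCP at [0.249, -0.6, 0.405] pointing down, gripper open.
Joint ranges: [-2.88, 2.88], [-0.31, 2.03], [-1.54, 1.56], [0.2, 2.42], [-1.41, 4.55], [0.19, 2.02], [-2.57, 2.57]. Speed limits (rad/s): [2.57, 2.57, 3.14, 3.14, 3.14, 3.14, 3.14].

INTERFACE

Orientations are given as a rotation vector (axis times angle).
In Python, from plant import ctrl, vision gives the robot as it stands.
- The arm moves only by the tool play_rows, never from a script. Its argument "plan" is text: rows parted by semicolons, each of 5 numbers parted by spaces: the opening, from -1 (shut) to 1 (fully open), so that 0 is half open, then the shift along the tool's x, y, z each as a share of 0.4 m, from -1 to 1, then the turn about the tool's z as a share of 45 degrees, from -1 to 1. A call has exactly 10 rows; each row is the pose to reach, as a shift and turn from the pose commanded when the call began, along the tool's axes at that moment; what a row does not reach only later rows make up. A row lasts 1/12 s, in which the tool goes at most 41.7 mm and 7.16 degrees, less where a joint would pass 70% of its speed; a pose out of reach is approached as far as the arm can. A call with a number of a shift or a turn outside -1 to 1 is refused whole. A call with a gripper value outside its range is refused whole. The fingers move at their own pace and stop on an object; the grip force is fixed at half the most. Time passes only in rows, so rows that repeat a pose let the fingers close, or fill a call up. It gives the time, the measured TCP pose, the force, the opening and the grip force at its end, in the units of the state.
- ctrl.state(): the state, without advancing time (a new reading comes with each control period).
- vision.read_camera(name): name is "scene" or "top"; returns (picture, depth): 400x640x3 uint8, red, green, blue; 400x640 float32, m along the optical axis (not along the pixel's ray), 0 where there is no reading.
- vision.get_calibration(name): a dict with "vertical_fov" (degrees; the focal length in pixels is half the picture's height over the tangent of half this angle, whatever the lens; pixels are square), "cx", "cy" (the principal point, pixels), "dist_coeffs" ([k1, k2, p1, p2, k3] as OpenCV has them; the pictures are not rectified), "R" (3x3) and "t" (3): a world point X has camera coordinates R X + t. Camera axes: x right, y down, z forward; pixel columns grow to the right and rows downward; lengths in m; the calibration is good to about 2 mm. A picture is of the moment at which its call begins. get_calibration takes no time and is no camera call.
- ctrl.close_job(): hands the job in; it is judged then, once.
The state is a dict: "clock": time; "q": joint angles; "joint_vel": joint speeds; "tau": joint torques, N m; "tool_pos": TCP position; "orientation": TCP orientation; "ft_force": force on the tool from outside, world axes, zero at the start; "wrist_torque": the same for the moment, N m; "opening": opening from 0.0 (shut) to 1.0 (fully open); "gripper_force": force on a finger pad.
Only numpy, scipy, OpenCV 4.12 (cv2) and the standard library are available. Lean on these libraries where they do the work, as an engineer would, in place of code of your own. Each camera call takes 0.05 s, during which the arm holds its last target. There are 200 camera calls.

## Working session

There is one attempt and no reset: what is moved stays moved. The work goes in short steps, Python scripts to look and compute and a tool call to move; the robot and the scene stay as the last step left them, time stands still between calls to the robot, and variables do not carry over. Pictures are saved under pics/ and viewed, at most 10 in all, crops included, and the job is handed in when it is done.

Besides the shell and the picture viewer there is one more tool, called after "Call:" in YAML: its name, and indented under it one key for each argument. play_rows: Moves the arm, as the interface text tells. Shift numbers are shares of 0.4 m and turn numbers shares of 45 degrees, none past 1 either way. Its arguments: {"type":"object","properties":{"plan":{"type":"string"}},"required":["plan"]}

```bash
mkdir -p pics; cat > h.py <<'E'
import numpy as np, cv2
from plant import ctrl, vision
def K(n):
    c=vision.get_calibration(n); f=200/np.tan(np.radians(c["vertical_fov"])/2)
    return np.array([[f,0,c["cx"]],[0,f,c["cy"]],[0,0,1]]),np.array(c["dist_coeffs"],float),np.array(c["R"]),np.array(c["t"])
def ray(n,u,v):
    k,d,R,t=K(n); p=cv2.undistortPoints(np.array([[[u,v]]],float),k,d)[0,0]
    return -R.T@t, R.T@np.array([p[0],p[1],1.])
def onz(n,u,v,z):
    o,r=ray(n,u,v); return o+r*(z-o[2])/r[2]
def cloud(n,dep):
    k,d,R,t=K(n); h,w=dep.shape
    uv=np.stack(np.meshgrid(np.arange(w),np.arange(h)),-1).reshape(-1,1,2).astype(float)
    p=cv2.undistortPoints(uv,k,d).reshape(-1,2); z=dep.reshape(-1,1)
    P=(np.hstack([p*z,z])-t)@R; P[z[:,0]==0]=np.nan
    return P.reshape(h,w,3)
def proj(n,X):
    k,d,R,t=K(n); return cv2.projectPoints(np.atleast_2d(X).astype(float),cv2.Rodrigues(R)[0],t,k,d)[0].reshape(-1,2)
E
python3 - <<'E'
from h import *
for n in("scene","top"):
    im,d=vision.read_camera(n); np.savez(n+"0.npz",im=im,d=d); cv2.imwrite(f"pics/{n}0.png",im[:,:,::-1])
    k,dd,R,t=K(n); print(n,k[0,0],dd,-R.T@t,R[2])
s=ctrl.state(); print(s)
E
```

```text
scene 407.9077287172866 [-0.10289952  0.          0.          0.          0.        ] [0.99786147 0.23513952 0.70692754] [-0.51181812 -0.47087522 -0.71855323]
top 365.72093897173016 [-0.01982414  0.          0.          0.          0.        ] [ 0.45864965 -0.17916378  0.84158016] [ 0.15409702  0.02271814 -0.98779451]
{'clock': 0.1, 'q': array([ 1.44123045,  0.50174312, -0.42682664,  1.55130664,  0.22078845,
        1.13830929, -0.2103312 ]), 'joint_vel': array([-0.00075644, -0.00331179, -0.00140309, -0.00363564, -0.00188869,
        0.00139783, -0.00190363]), 'tau': array([-1.16706511e-02, -5.67870677e+01, -5.83869785e+00, -2.79913133e+01,
       -6.90247840e-02,  2.41136196e-02,  1.90917575e-05]), 'tool_pos': array([ 0.24863013, -0.60023462,  0.40380653]), 'orientation': array([-3.07953742e+00, -6.12699170e-01,  4.01921397e-04]), 'ft_force': array([-0.75885906,  0.04684346, -0.43031668]), 'wrist_torque': array([ 0.03084977, -0.00943802,  0.0038044 ]), 'gripper_force': 0.0, 'opening': 1.0030593438779636}
```

View pics/scene0.png

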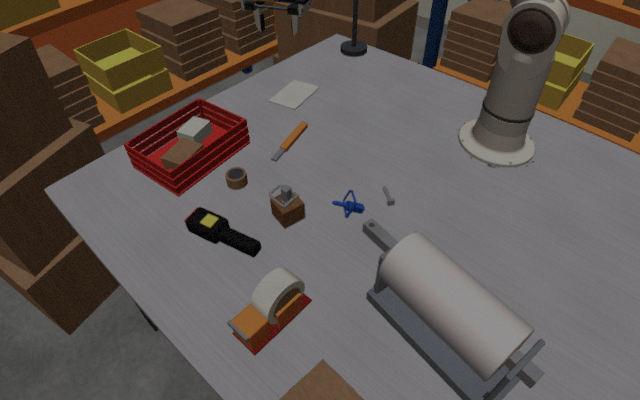

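View pics/top0.png

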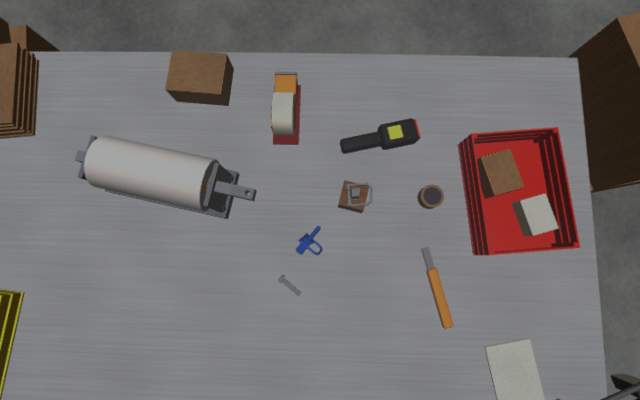

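The linch pin stands in its block at scene (287,200), top (355,195). The bar's hole is near scene (374,229), top (249,194). The blue one, at top (310,240), is the decoy. I'll enlarge both areas.

```bash
python3 - <<'E'
from h import *
a={n:np.load(n+"0.npz") for n in("scene","top")}
def crop(n,u,v,w=36,h=28): return cv2.resize(a[n]["im"][v-h:v+h,u-w:u+w,::-1],(396,300),interpolation=cv2.INTER_CUBIC)
cv2.imwrite("pics/c0.png",np.vstack([np.hstack([crop("scene",287,200),crop("top",355,195)]),np.hstack([crop("scene",380,235),crop("top",240,190)])]))
C=cloud("top",a["top"]["d"])
for u,v in[(355,193),(355,190),(343,200),(348,205),(366,187),(368,200),(249,194),(240,191),(230,188),(220,186),(253,194),(340,300)]: print(u,v,C[v,u].round(4))
C=cloud("scene",a["scene"]["d"])
for u,v in[(287,190),(286,195),(378,232),(384,239)]: print(u,v,C[v,u].round(4))
E
```

```text
355 193 [ 0.5822 -0.2441  0.0922]
355 190 [ 0.5885 -0.2441  0.0922]
343 200 [ 0.5733 -0.2218  0.0483]
348 205 [ 0.561  -0.2321  0.0598]
366 187 [ 0.6033 -0.272   0.0481]
368 200 [ 0.5817 -0.2825 -0.0013]
249 194 [ 0.5898 -0.0047  0.0007]
240 191 [ 0.5757 -0.0127  0.1273]
230 188 [0.5812 0.0075 0.1282]
220 186 [0.5848 0.0277 0.1285]
253 194 [ 0.5703 -0.0389  0.127 ]
340 300 [ 3.548e-01 -2.206e-01 -3.000e-04]
287 190 [ 0.5859 -0.2344  0.092 ]
286 195 [ 0.5912 -0.2331  0.0816]
378 232 [ 0.5765 -0.005   0.1269]
384 239 [0.5834 0.0133 0.1281]
```

View pics/c0.png

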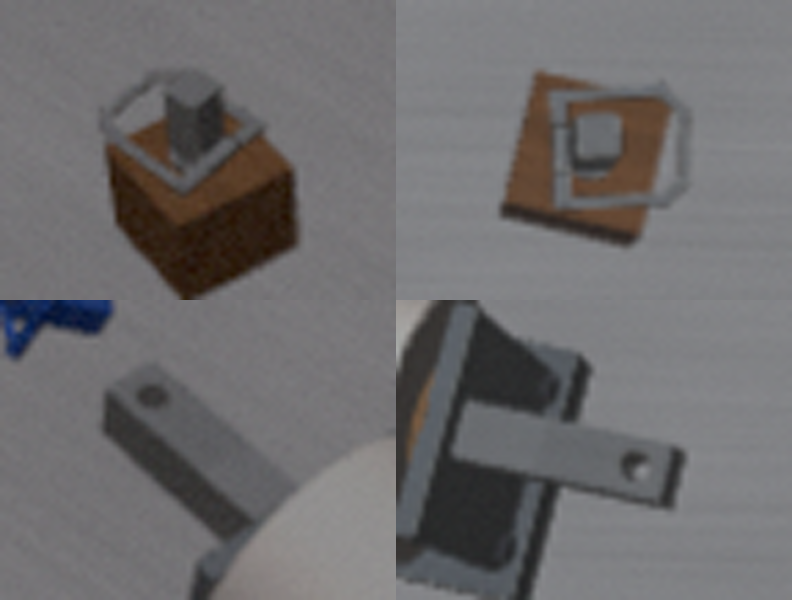

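```bash
cat > m.py <<'E'
from h import *
def tri(a,b):
    (o1,r1),(o2,r2)=ray("top",*a),ray("scene",*b); r1/=np.linalg.norm(r1); r2/=np.linalg.norm(r2)
    s=np.linalg.lstsq(np.c_[r1,-r2],o2-o1,rcond=None)[0]; p,q=o1+s[0]*r1,o2+s[1]*r2
    return (p+q)/2,np.linalg.norm(p-q)
E
python3 - <<'E'
from m import *
T=np.load("top0.npz"); d=T["d"]; C=cloud("top",d)
print("pin top",tri((355.7,190.9),(286.5,187.7)))
print("hole",tri((247.6,192.8),(371.6,224.9)))
# bar top
z=C[...,2]; m=(z>.120)&(z<.134); m[:, :214]=0; m[:,262:]=0; m[:170]=0; m[210:]=0
P=C[m]; print(len(P),P[:,2].mean(),P[:,2].std()); 
# image-based: pixels→plane z
vu=np.argwhere(m); Q=np.array([onz("top",u,v,.1275)[:2] for v,u in vu]).astype(np.float32)
print("bar rect",cv2.minAreaRect(Q)); c=Q.mean(0); w,V=np.linalg.eigh(np.cov(Q.T)); print(c,V[:,1],np.degrees(np.arctan2(V[1,1],V[0,1])))
e=V[:,1]*np.sign(-V[1,1]); s=(Q-c)@e; print("end",c+e*s.max(), s.min(),s.max())
# ring points
f=lambda px,py:onz("top",319+(px-396)/5.5,167+py/5.357,.058)
for nm,a,b in[("arm1",(560,97),(660,92)),("arm2",(565,203),(660,206)),("hinge",(560,97),(564,205))]:
    A,B=f(*a),f(*b); print(nm,A,B,np.linalg.norm(B-A),np.degrees(np.arctan2(*(B-A)[1::-1])))
print("bow",f(685,148))
# block top edge
m=(z>.045)&(z<.053); m[:, :330]=0; m[:,375:]=0; m[:175]=0;m[215:]=0
Q=C[m][:,:2].astype(np.float32); print("block",cv2.minAreaRect(Q))
m=(z>.087)&(z<.097); m[:, :330]=0; m[:,375:]=0; m[:175]=0;m[215:]=0
Q=C[m].astype(np.float32); print("pintop",Q.mean(0),cv2.minAreaRect(Q[:,:2]))
s=ctrl.state(); R=cv2.Rodrigues(s["orientation"])[0]; print(R.round(3), [np.degrees(np.arctan2(R[1,i],R[0,i])) for i in (0,1)])
E
```

```text
pin top (array([ 0.58413561, -0.24266498,  0.09302229]), np.float64(0.007227796937600331))
hole (array([ 0.57137977, -0.0260775 ,  0.12609583]), np.float64(0.004281822776268366))
469 0.1273467973114365 0.0019142662677753377
bar rect ((0.5886693000793457, -0.0017300881445407867), (0.08293212205171585, 0.04596198350191116), 79.90018463134766)
[0.57939416 0.00276487] [0.27066857 0.9626726 ] 74.29594555364847
end [ 0.56748066 -0.03960726] -0.04059385469912422 0.044015107857246424
arm1 [ 0.60493218 -0.2335672   0.058     ] [ 0.60779329 -0.27302635  0.058     ] 0.039562740694704904 -85.85285178965896
arm2 [ 0.5615877  -0.23593664  0.058     ] [ 0.56115268 -0.27311162  0.058     ] 0.037177525476445004 -90.67045022473886
hinge [ 0.60493218 -0.2335672   0.058     ] [ 0.56076788 -0.23555264  0.058     ] 0.044208909806252174 -177.42596045741905
bow [ 0.58497842 -0.2828847   0.058     ]
block ((0.5846613049507141, -0.2451227307319641), (0.0562053807079792, 0.05658118054270744), 76.82733917236328)Traceback (most recent call last):
  File "<stdin>", line 21, in <module>
cv2.error: OpenCV(4.12.0) /io/opencv/modules/imgproc/src/convhull.cpp:143: error: (-215:Assertion failed) total >= 0 && (depth == CV_32F || depth == CV_32S) in function 'convexHull'
```

```bash
python3 - <<'E'
from m import *
T=np.load("top0.npz"); C=cloud("top",T["d"]); z=C[...,2]
E={0:[],1:[]}
for u in range(232,251):
    v=np.where((z[170:215,u]>.115)&(z[170:215,u]<.14))[0]+170
    if len(v)<5: continue
    for k,x in((0,v.min()-.5),(1,v.max()+.5)): E[k].append(onz("top",u,x,.1275)[:2])
for k in E:
    l=cv2.fitLine(np.array(E[k],np.float32),cv2.DIST_HUBER,0,.01,.01).ravel(); print("edge",l,np.degrees(np.arctan2(l[1],l[0])))
g=lambda u0,v0,px,py,z:onz("top",u0+(px+.5)/5.5-.5,v0+(py+.5)/5.357-.5,z)
h=lambda px,py,z=.1275:g(204,162,px-396,py-300,z)
for a,b in[((480,407),(680,449)),((460,458),(670,507))]:
    A,B=h(*a),h(*b);print("pick",A,B,np.degrees(np.arctan2(*(B-A)[1::-1])))
print("hole top",h(635,465)); print("pin top",g(319,167,598-396,128,.092),g(319,167,598-396,128,.093))
print("scene pin",onz("scene",251+(195.5)/5.5-.5,172+84.5/5.357-.5,.092),"hole",onz("scene",344+152.5/5.5-.5,207+96.5/5.357-.5,.1275))
m=(z>.085)&(z<.099); m[:, :330]=0; m[:,375:]=0; m[:175]=0;m[215:]=0
print(C[m].mean(0),m.sum())
s=ctrl.state(); R=cv2.Rodrigues(s["orientation"])[0]; print(R.round(3), [np.degrees(np.arctan2(R[1,i],R[0,i])) for i in (0,1)])
E
```

```text
edge [ 0.20347553  0.97908     0.5868408  -0.01270192] 78.25972
edge [ 0.20800564  0.9781276   0.5621171  -0.01708142] 77.99449
pick [0.59397494 0.03088989 0.1275    ] [ 0.57953817 -0.04301668  0.1275    ] -101.05287033217343
pick [0.57452546 0.03694411 0.1275    ] [ 0.55772683 -0.0404698   0.1275    ] -102.24322612267116
hole top [ 0.57318843 -0.02697837  0.1275    ]
pin top [ 0.58750553 -0.24478352  0.092     ] [ 0.58733363 -0.24469598  0.093     ]
scene pin [ 0.58135156 -0.24187208  0.092     ] hole [ 0.57073264 -0.02489033  0.1275    ]
[ 0.58416726 -0.24457791  0.09088776] 74
[[ 0.924  0.383 -0.001]
 [ 0.383 -0.924  0.002]
 [ 0.    -0.002 -1.   ]] [np.float64(22.505046350490762), np.float64(-67.49494581044506)]
```

Call:
play_rows:
  plan: "1 0.09 -0.04 0 0.1; 1 0.19 -0.08 0 0.2; 1 0.28 -0.12 0 0.3; 1 0.37 -0.16 0 0.4; 1 0.47 -0.2 0 0.456; 1 0.56 -0.24 0 0.456; 1 0.65 -0.28 0 0.456; 1 0.75 -0.33 0 0.456; 1 0.84 -0.37 0 0.456; 1 0.93 -0.41 0 0.456"

```text
clock: 0.93
tool_pos: [0.5307, -0.3046, 0.4045]
orientation: [-3.141, -0.055, 0.001]
ft_force: [1.8, -0.9, -0.4]
opening: 0.999
gripper_force: 0.0
```

```bash
cat > go.py <<'E'
import sys
from h import *
# go.py x y z yaw(tool y deg): delta in shares for next call
s=ctrl.state(); R=cv2.Rodrigues(s["orientation"])[0]; yaw=np.degrees(np.arctan2(R[1,1],R[0,1]))
a=[float(v) for v in sys.argv[1:]]
p=s["tool_pos"]; print("t",round(s["clock"],2),"pos",p.round(4),"yaw",round(yaw,2),"tilt",R[:2,2].round(4),"F",s["ft_force"].round(2),"open",round(s["opening"],3),"grip",round(s["gripper_force"],1))
if a: print("d",(R.T@(np.array(a[:3])-p)/.4).round(4),"turn",round(-((a[3]-yaw+180)%360-180)/45,4) if len(a)>3 else "")
E
python3 go.py .585 -.2445 .27 -88
```

```text
t 0.93 pos [ 0.5307 -0.3046  0.4045] yaw -88.0 tilt [-0.0005  0.0004] F [ 1.77 -0.91 -0.43] open 0.999 grip 0.0
d [ 0.1411 -0.1452  0.3362] turn 0.0
```

Call:
play_rows:
  plan: "1 0.05 -0.05 0 0; 1 0.1 -0.1 0.05 0; 1 0.141 -0.145 0.1 0; 1 0.141 -0.145 0.15 0; 1 0.141 -0.145 0.2 0; 1 0.141 -0.145 0.25 0; 1 0.141 -0.145 0.28 0; 1 0.141 -0.145 0.28 0; 1 0.141 -0.145 0.28 0; 1 0.141 -0.145 0.28 0"

```text
clock: 1.77
tool_pos: [0.5846, -0.2469, 0.2938]
orientation: [3.141, 0.054, 0.002]
ft_force: [0.4, 0.2, 0.3]
opening: 1.003
gripper_force: 0.0
```

```bash
python3 go.py .585 -.2445 .243 -88; python3 - <<'E'
from h import *
o=[]
for n,u,v in(("scene",287,190),("top",355,192)):
    im,d=vision.read_camera(n); o.append(cv2.resize(im[v-40:v+40,u-40:u+40,::-1],(400,400),interpolation=cv2.INTER_CUBIC))
cv2.imwrite("pics/a1.png",np.hstack(o))
E
```

```text
t 1.77 pos [ 0.5846 -0.2469  0.2938] yaw -88.03 tilt [ 0.0015 -0.0004] F [0.41 0.16 0.25] open 1.003 grip 0.0
d [ 0.0011 -0.006   0.127 ] turn -0.0007
```

View pics/a1.png

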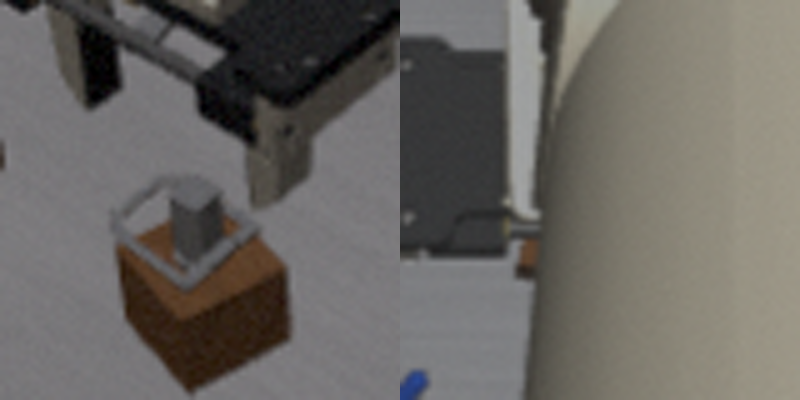

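The scene view shows the fingers above the pin on either side of it; the arm hides the pin in the top view. I'll go down.

Call:
play_rows:
  plan: "1 0.001 -0.003 0.03 0; 1 0.001 -0.003 0.06 0; 1 0.001 -0.003 0.08 0; 1 0.001 -0.003 0.1 0; 1 0.001 -0.003 0.115 0; 1 0.001 -0.003 0.125 0; 1 0.001 -0.003 0.125 0; 0 0.001 -0.003 0.125 0; 0 0.001 -0.003 0.125 0; 0 0.001 -0.003 0.125 0"

```text
clock: 2.7
tool_pos: [0.5847, -0.2455, 0.2433]
orientation: [3.141, 0.054, 0.002]
ft_force: [-0.6, -0.0, 0.2]
opening: 0.833
gripper_force: 0.0
```

```bash
python3 go.py .585 -.2445 .243 -88
```

```text
t 2.7 pos [ 0.5847 -0.2455  0.2433] yaw -88.01 tilt [ 0.001  -0.0004] F [-0.55 -0.02  0.16] open 0.833 grip 0.0
d [ 0.0008 -0.0025  0.0007] turn -0.0003
```

Call:
play_rows:
  plan: "-1 0 0 0 0; -1 0 0 0 0; -1 0 0 0 0; -1 0 0 0 0; -1 0 0 0 0; -1 0 0 0 0; -1 0 0 0 0; -1 0 0 0 0; -1 0 0 0 0; -1 0 0 0 0"

```text
clock: 3.53
tool_pos: [0.5842, -0.2537, 0.2448]
orientation: [3.129, 0.045, 0.005]
ft_force: [-0.4, -15.9, 1.7]
opening: 0.491
gripper_force: 30.0
```

```bash
python3 go.py
```

```text
t 3.53 pos [ 0.5842 -0.2537  0.2448] yaw -88.35 tilt [ 0.0036 -0.0118] F [ -0.37 -15.89   1.75] open 0.491 grip 30.0
```

```bash
python3 - <<'E'
from h import *
T=np.load("top0.npz"); C=cloud("top",T["d"])
print((C[184:206:2,350:374:2,2]*1000).round(0).astype(int))
im,d=vision.read_camera("scene"); u,v=290,190
cv2.imwrite("pics/a2.png",cv2.resize(im[v-32:v+32,u-40:u+40,::-1],(720,576),interpolation=cv2.INTER_CUBIC))
E
```

```text
[[                  60                   62                   64
                    62                   64                   67
                    63                   65                   65
                    67                   -3                    0]
 [                  49                   49                   50
                    49                   49                   51
                    49                   49                   48
                    67                   70                    1]
 [                  49                   50                   90
                    89 -9223372036854775808                   51
                    48                   51                   50
                    49                   65                   -1]
 [                  49                   91                   91
                    92                   92                   53
                    50                   51                   50
                    48                   68                   -1]
 [                  61                   91             
[... 1131 characters left out ...]
       50                   49                    1
                    -1                   66                   68]
 [                  59                   51                   49
                    49                   49                   50
                    51                   47                    2
                    66                   69                    2]
 [                  61                   61                   61
                    64                   62                   64
                    66                   65                   67
                    65                    0                   -2]]<stdin>:3: RuntimeWarning: invalid value encountered in cast
```

View pics/a2.png

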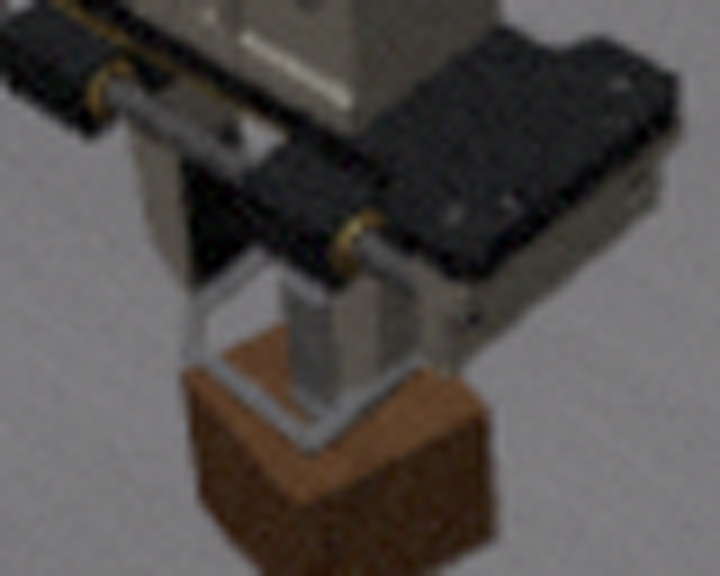

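The ring starts tilted up by about 8 mm at its bow, so the +x fingertip caught the bow. I'll open, lift about 8 mm and grip higher.

Call:
play_rows:
  plan: "1 0 0 0 0; 1 0 0 0 0; 1 0 0 0 0; 1 0 0 0 0; 1 0 0 0 0; 1 0 0 -0.01 0; 1 0 0 -0.05 0; 1 0 0 -0.08 0; 1 0 0 -0.1 0; 1 0 0 -0.1 0"

```text
clock: 4.42
tool_pos: [0.5856, -0.2452, 0.2853]
orientation: [3.14, 0.055, 0.006]
ft_force: [0.6, 1.0, 0.2]
opening: 0.996
gripper_force: 0.0
```

```bash
python3 go.py .585 -.2445 .250 -88; python3 - <<'E'
from h import *
im,d=vision.read_camera("scene"); u,v=287,195; C=cloud("scene",d)
np.savez("s3.npz",im=im,d=d)
cv2.imwrite("pics/a3.png",cv2.resize(im[v-32:v+32,u-40:u+40,::-1],(720,576),interpolation=cv2.INTER_CUBIC))
E
```

```text
t 4.42 pos [ 0.5856 -0.2452  0.2853] yaw -87.98 tilt [ 0.0039 -0.0013] F [0.61 1.03 0.24] open 0.996 grip 0.0
d [-0.0017 -0.0019  0.0882] turn 0.0004
```

View pics/a3.png

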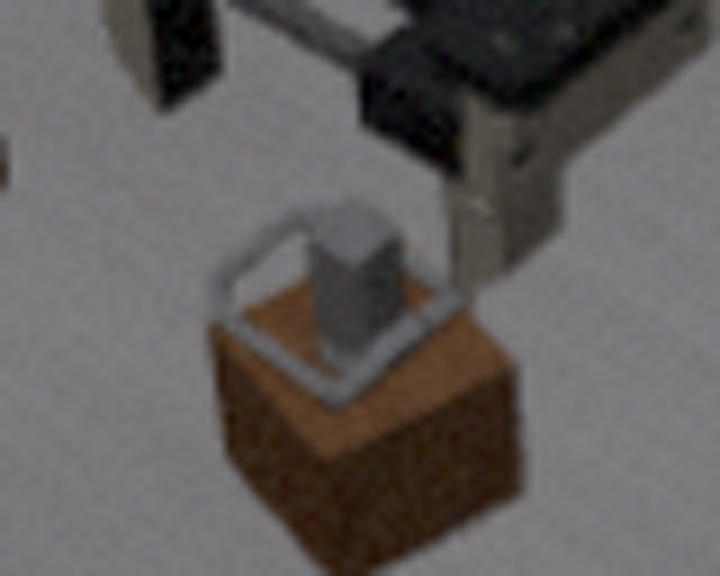

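```bash
python3 - <<'E'
from h import *
T=np.load("s3.npz"); C=cloud("scene",T["d"])
for px,py in[(262,240),(285,220),(240,260),(222,290),(300,212)]:
    u=247+(px+.5)/9-.5; v=163+(py+.5)/9-.5; o,r=ray("scene",u,v)
    P=o+r*((-.2795-o[1])/r[1]); uu,vv=int(round(u)),int(round(v))
    print(round(u,1),round(v,1),P.round(4)); print(C[vv-1:vv+2,uu-1:uu+2].round(3)[...,1:].tolist())
E
```

```text
275.7 189.2 [ 0.58   -0.2795  0.0605]
[[[-0.332, 0.0], [-0.33, -0.0], [-0.278, 0.064]], [[-0.329, 0.001], [-0.276, 0.065], [-0.274, 0.065]], [[-0.276, 0.064], [-0.275, 0.064], [-0.275, 0.061]]]
278.2 187.0 [ 0.5718 -0.2795  0.0616]
[[[-0.334, -0.001], [-0.332, 0.0], [-0.279, 0.064]], [[-0.33, 0.001], [-0.276, 0.066], [-0.276, 0.064]], [[-0.278, 0.064], [-0.276, 0.064], [-0.274, 0.063]]]
273.2 191.4 [ 0.5878 -0.2795  0.0593]
[[[-0.334, -0.001], [-0.331, -0.001], [-0.277, 0.065]], [[-0.331, -0.001], [-0.277, 0.065], [-0.275, 0.064]], [[-0.278, 0.062], [-0.275, 0.063], [-0.275, 0.062]]]
271.2 194.8 [ 0.5947 -0.2795  0.0539]
[[[-0.275, 0.065], [-0.275, 0.063], [-0.274, 0.062]], [[-0.274, 0.063], [-0.271, 0.065], [-0.319, 0.001]], [[-0.272, 0.062], [-0.27, 0.063], [-0.317, 0.0]]]
279.9 186.1 [ 0.5667 -0.2795  0.0606]
[[[-0.331, 0.001], [-0.329, 0.002], [-0.329, -0.0]], [[-0.279, 0.064], [-0.278, 0.063], [-0.275, 0.065]], [[-0.276, 0.064], [-0.274, 0.065], [-0.271, 0.067]]]
```

Call:
play_rows:
  plan: "1 -0.002 -0.004 0.03 0; 1 -0.002 -0.004 0.06 0; 1 -0.002 -0.004 0.08 0; 1 -0.002 -0.004 0.089 0; -0.4 -0.002 -0.004 0.089 0; -0.4 -0.002 -0.004 0.089 0; -0.4 -0.002 -0.004 0.089 0; -0.4 -0.002 -0.004 0.089 0; -0.4 -0.002 -0.004 0.089 0; -0.4 -0.002 -0.004 0.089 0"

```text
clock: 5.3
tool_pos: [0.5838, -0.244, 0.2476]
orientation: [3.141, 0.054, 0.001]
ft_force: [0.5, -0.7, -0.5]
opening: 0.614
gripper_force: 0.0
```

Call:
play_rows:
  plan: "-0.4 0 0 0 0; -0.4 0 0 0 0; -0.4 0 0 0 0; -0.4 0 0 0 0; -1 0 0 0 0; -1 0 0 0 0; -1 0 0 0 0; -1 0 0 0 0; -1 0 0 0 0; -1 0 0 0 0"

```text
clock: 6.13
tool_pos: [0.5836, -0.2438, 0.2471]
orientation: [-3.141, -0.055, 0.0]
ft_force: [-0.3, 0.1, 0.4]
opening: 0.193
gripper_force: 30.0
```

```bash
python3 go.py .5845 -.2445 .3195 -88
```

```text
t 6.13 pos [ 0.5836 -0.2438  0.2471] yaw -88.01 tilt [-0.      0.0002] F [-0.31  0.08  0.37] open 0.193 grip 30.0
d [ 0.0022  0.0019 -0.181 ] turn -0.0002
```

Call:
play_rows:
  plan: "-1 0 0 -0.02 0; -1 0 0 -0.05 0; -1 0 0 -0.1 0; -1 0 0 -0.16 0; -1 0 0 -0.22 0; -1 0 0 -0.28 0; -1 0 0 -0.34 0; -1 0 0 -0.34 0; -1 0 0 -0.34 0; -1 0 0 -0.34 0"

```text
clock: 6.97
tool_pos: [0.5831, -0.2439, 0.383]
orientation: [3.141, 0.054, -0.001]
ft_force: [-0.9, 0.6, -1.7]
opening: 0.191
gripper_force: 30.0
```

```bash
python3 go.py .572 -.026 .385 -102
```

```text
t 6.97 pos [ 0.5831 -0.2439  0.383 ] yaw -88.02 tilt [-0.0006 -0.0002] F [-0.87  0.57 -1.75] open 0.191 grip 30.0
d [-0.0089 -0.5453 -0.005 ] turn 0.3107
```

Call:
play_rows:
  plan: "-1 0 -0.04 -0.01 0.03; -1 0 -0.11 -0.01 0.07; -1 -0.002 -0.18 -0.01 0.12; -1 -0.004 -0.25 -0.01 0.17; -1 -0.006 -0.32 -0.01 0.22; -1 -0.008 -0.39 -0.01 0.27; -1 -0.009 -0.45 -0.01 0.311; -1 -0.009 -0.51 -0.01 0.311; -1 -0.009 -0.545 -0.01 0.311; -1 -0.009 -0.545 -0.01 0.311"

```text
clock: 7.8
tool_pos: [0.5715, -0.0215, 0.3858]
orientation: [-3.123, 0.318, 0.005]
ft_force: [0.2, 0.4, -0.8]
opening: 0.195
gripper_force: 30.0
```

```bash
python3 go.py .572 -.026 .385 -102; python3 - <<'E'
from h import *
o=[]
for n,u,v in(("scene",372,205),("top",255,192)):
    im,d=vision.read_camera(n); np.savez(n+"1.npz",im=im,d=d); o.append(cv2.resize(im[v-36:v+36,u-36:u+36,::-1],(396,396),interpolation=cv2.INTER_CUBIC))
cv2.imwrite("pics/b1.png",np.hstack(o))
E
```

```text
t 7.8 pos [ 0.5715 -0.0215  0.3858] yaw -101.64 tilt [-0.0028  0.0026] F [ 0.23  0.37 -0.79] open 0.195 grip 30.0
d [0.0036 0.0108 0.002 ] turn 0.008
```

View pics/b1.png

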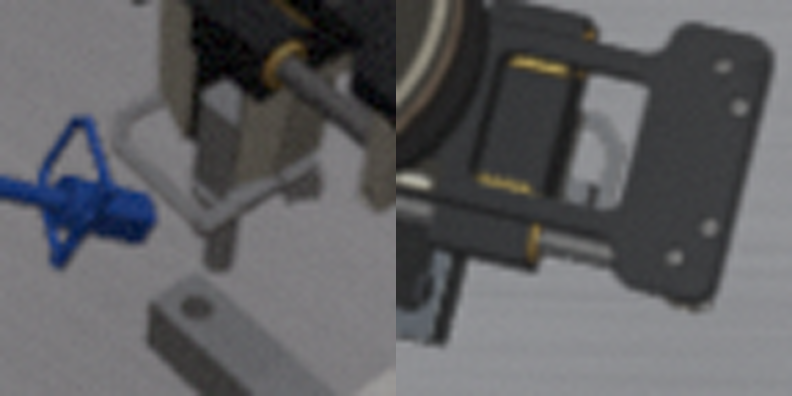

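```bash
python3 - <<'E'
from h import *
g=lambda px,py,z:onz("scene",336+(px+.5)/5.5-.5,169+(py+.5)/5.5-.5,z)
print("tip",g(219,254,.1557),"hole",g(197,305,.1275))
T=np.load("scene1.npz"); im=T["im"]; C=cloud("scene",T["d"])
for r in range(210,220): print(r,im[r,370:382].mean(1).astype(int),(C[r,370:382,2]*1e3).round())
E
python3 go.py .572 -.026 .385 -102
```

```text
tip [ 0.56797759 -0.02042981  0.1557    ] hole [ 0.56959103 -0.02532331  0.1275    ]
210 [108  78  79  86  83  64  55  58  62  97 124 124] [  2. 198. 196. 198. 199. 198. 176. 175. 176.  -0.  -1.   1.]
211 [117  95  70  62  59  55  63  60  70 104 124 124] [  0. 194. 195. 198. 196. 174. 172. 173. 173.  -1.  -2.  -2.]
212 [123 115 102  75  57  62  63  61  70 107 124 122] [ -1.   0.  -2. 165. 169. 171. 173. 172. 171.   1.   2.   2.]
213 [123 121 114  83  59  61  60  56  79 110 125 124] [  0.  -0.   1. 163. 167. 168. 168. 169. 168.   2.  -1.  -1.]
214 [123 122 111  78  57  68  60  56  82 115 125 124] [  0.  -1.  -1. 161. 165. 165. 168. 166. 165.   2.  -1.   1.]
215 [122 122 111  74  60  61  59  61  90 117 127 125] [ -0.   1.  -3. 159. 161. 162. 161. 163. 161.  -0.  -1.  -0.]
216 [126 125 108  75  63  63  61  63  96 122 124 126] [ -1.   1.   1. 156. 160. 163. 161. 160. 157.   2.   1.   1.]
217 [125 123 117  92  69  65  60  76 106 123 125 124] [ -0.  -0.   1. 154. 157. 158. 159. 157.  -1.  -1.   2.   3.]
218 [121 115 118 111  96  90  93 102 119 122 124 123] [  2.  nan  -1.  -0. 154. 155. 155.  -2.   0.  -2.   3.   1.]
219 [107 104 106 114 123 123 121 122 122 121 122 123] [  1. 129. 128. 129.  -0.  -0.  -1.  -0.   1.  -0.   0.   0.]
t 7.9 pos [ 0.5719 -0.026   0.3859] yaw -101.92 tilt [-0.0023 -0.0002] F [-0.53 -1.15 -1.7 ] open 0.191 grip 30.0
d [ 0.0001 -0.0001  0.0023] turn 0.0017
```

Call:
play_rows:
  plan: "-1 0.003 0 0.01 0; -1 0.003 0 0.025 0; -1 0.003 0 0.04 0; -1 0.003 0 0.048 0; -1 0.003 0 0.053 0; -1 0.003 0 0.057 0; -1 0.003 0 0.06 0; -1 0.003 0 0.063 0; -1 0.003 0 0.066 0; -1 0.003 0 0.066 0"

```text
clock: 8.73
tool_pos: [0.5736, -0.0263, 0.3609]
orientation: [3.124, -0.328, 0.0]
ft_force: [-0.7, -0.4, -0.3]
opening: 0.193
gripper_force: 30.0
```

```bash
python3 go.py .5728 -.0258 .36 -102
```

```text
t 8.73 pos [ 0.5736 -0.0263  0.3609] yaw -102.0 tilt [ 0.0001 -0.0001] F [-0.74 -0.42 -0.34] open 0.193 grip 30.0
d [-0.0022 -0.0008  0.0022] turn -0.0
```

Call:
play_rows:
  plan: "-1 0 0 0.002 0; -1 0 0 0.004 0; -1 0 0 0.006 0; -1 0 0 0.008 0; -1 0 0 0.01 0; -1 0 0 0.012 0; -1 0 0 0.014 0; -1 0 0 0.016 0; -1 0 0 0.016 0; -1 0 0 0.016 0"

```text
clock: 9.57
tool_pos: [0.5729, -0.0261, 0.3536]
orientation: [-3.124, 0.328, 0.004]
ft_force: [-4.5, 1.5, 0.9]
opening: 0.192
gripper_force: 30.0
```

```bash
python3 go.py .5728 -.0258 .36 -102
```

```text
t 9.57 pos [ 0.5729 -0.0261  0.3536] yaw -101.99 tilt [-0.0024  0.0004] F [-4.52  1.49  0.85] open 0.192 grip 30.0
d [-0.0005 -0.0007 -0.016 ] turn 0.0002
```

Call:
play_rows:
  plan: "-1 -0.002 -0.001 0 0; -1 -0.004 -0.001 0 0; -1 -0.005 -0.001 0.002 0; -1 -0.005 -0.001 0.005 0; -1 -0.005 -0.001 0.008 0; -1 -0.005 -0.001 0.011 0; -1 -0.005 -0.001 0.014 0; -1 -0.005 -0.001 0.017 0; -1 -0.005 -0.001 0.02 0; -1 -0.005 -0.001 0.02 0"

```text
clock: 10.4
tool_pos: [0.5718, -0.0259, 0.3462]
orientation: [3.124, -0.329, 0.0]
ft_force: [-2.0, -1.3, -0.4]
opening: 0.192
gripper_force: 30.0
```

```bash
python3 go.py
```

```text
t 10.4 pos [ 0.5718 -0.0259  0.3462] yaw -102.03 tilt [ 0.0002 -0.0005] F [-1.98 -1.27 -0.44] open 0.192 grip 30.0
```

Call:
play_rows:
  plan: "-1 -0.001 0 0.003 0; -1 -0.002 0 0.006 0; -1 -0.002 0 0.009 0; -1 -0.002 0 0.012 0; -1 -0.002 0 0.015 0; -1 -0.002 0 0.018 0; -1 -0.002 0 0.021 0; -1 -0.002 0 0.024 0; -1 -0.002 0 0.027 0; -1 -0.002 0 0.03 0"

```text
clock: 11.23
tool_pos: [0.5709, -0.0256, 0.3341]
orientation: [3.124, -0.329, -0.0]
ft_force: [-0.6, -4.6, -0.1]
opening: 0.194
gripper_force: 30.0
```

```bash
python3 go.py
```

```text
t 11.23 pos [ 0.5709 -0.0256  0.3341] yaw -102.02 tilt [-0.0002 -0.0002] F [-0.6  -4.63 -0.11] open 0.194 grip 30.0
```

Call:
play_rows:
  plan: "-1 0 0.002 0.002 0; -1 0 0.003 0.004 0; -1 0 0.003 0.006 0; -1 0 0.003 0.008 0; -1 0 0.003 0.01 0; -1 0 0.003 0.012 0; -1 0 0.003 0.014 0; -1 0 0.003 0.016 0; -1 0 0.003 0.016 0; -1 0 0.003 0.016 0"

```text
clock: 12.07
tool_pos: [0.5708, -0.0262, 0.3278]
orientation: [-3.124, 0.328, -0.001]
ft_force: [0.9, -0.0, -1.0]
opening: 0.193
gripper_force: 30.0
```

```bash
python3 go.py
```

```text
t 12.07 pos [ 0.5708 -0.0262  0.3278] yaw -101.99 tilt [0.0004 0.0006] F [ 0.91 -0.02 -0.97] open 0.193 grip 30.0
```

Call:
play_rows:
  plan: "-1 0 0 0.001 0; -1 0 0 0.002 0; -1 0 0 0.003 0; -1 0 0 0.004 0; -1 0 0 0.005 0; -1 0 0 0.006 0; -1 0 0 0.007 0; -1 0 0 0.008 0; -1 0 0 0.009 0; -1 0 0 0.01 0"

```text
clock: 12.9
tool_pos: [0.5709, -0.0261, 0.325]
orientation: [-3.124, 0.328, -0.001]
ft_force: [-2.2, 1.1, 12.1]
opening: 0.197
gripper_force: 30.0
```

```bash
python3 go.py
```

```text
t 12.9 pos [ 0.5709 -0.0261  0.325 ] yaw -101.99 tilt [ 0.0008 -0.    ] F [-2.25  1.08 12.06] open 0.197 grip 30.0
```

```bash
python3 - <<'E'
from h import *
o=[]
for n,u,v in(("scene",372,215),):
    im,d=vision.read_camera(n); np.savez(n+"2.npz",im=im,d=d); o.append(cv2.resize(im[v-30:v+30,u-36:u+36,::-1],(720,600),interpolation=cv2.INTER_CUBIC))
cv2.imwrite("pics/b2.png",np.hstack(o))
E
python3 go.py
```

```text
t 12.95 pos [ 0.5709 -0.0261  0.325 ] yaw -101.99 tilt [ 0.0007 -0.    ] F [-1.88  1.23  9.58] open 0.195 grip 30.0
```

View pics/b2.png

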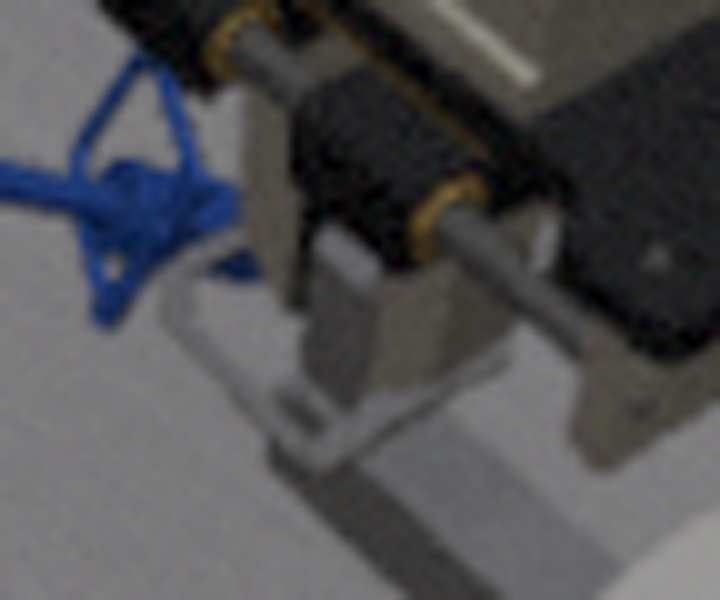

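```bash
python3 - <<'E'
from h import *
a=np.radians(-102); ex=np.array([np.cos(a),np.sin(a),0]); ey=np.array([-ex[1],ex[0],0]); ez=np.array([0,0,1])
H=np.array([.5702,-.0251,.1275])   # scene-frame hole
q=lambda x,y,z:H+(x*ex+y*ey+z*ez)/1000
pts={"hole":(0,0,0),"hinge+":(-12,22,8),"hinge-":(-12,-22,8),"arm+":(20,22,10),"arm-":(20,-22,10),"bow+":(36,12,15),"bow-":(36,-12,15),"collar y+":(0,12,0),"collar y-":(0,-12,0),"griptop c":(0,0,42),"grip +x+y top":(9,9,42),"grip +x+y bot":(9,9,5),"end+":(12,11,0),"end-":(12,-11,0)}
for k,v in pts.items():
    u=proj("scene",q(*v))[0]; print(k,((u-[336,185]+.5)*10-.5).round())
C=cloud("scene",np.load("scene2.npz")["d"])
for px,py in[(300,405),(290,380),(320,455),(400,415),(230,390),(180,310),(335,340),(330,400),(345,260),(420,440)]:
    print(px,py,C[185+py//10,336+px//10].round(4), ((C[185+py//10,336+px//10]-H)@np.c_[ex,ey,ez]*1e3).round(1))
E
```

```text
hole [358. 397.]
hinge+ [313. 465.]
hinge- [493. 355.]
arm+ [201. 350.]
arm- [380. 246.]
bow+ [189. 257.]
bow- [287. 201.]
collar y+ [309. 427.]
collar y- [406. 368.]
griptop c [377. 245.]
grip +x+y top [306. 237.]
grip +x+y bot [291. 372.]
end+ [271. 385.]
end- [360. 332.]
300 405 [ 0.5803 -0.0301  0.1305] [ 2.8 10.9  3. ]
290 380 [ 0.5761 -0.0354  0.1285] [8.9 7.9 1. ]
320 455 [ 0.5938 -0.0161  0.1396] [-13.8  21.3  12.1]
400 415 [ 0.5768 -0.0108  0.1397] [-15.4   3.5  12.2]
230 390 [ 0.592  -0.0379  0.1376] [ 8.  24.  10.1]
180 310 [ 0.5853 -0.0551  0.1412] [26.2 21.1 13.7]
335 340 [ 0.5797 -0.0256  0.1503] [-1.5  9.4 22.8]
330 400 [ 0.5786 -0.0247  0.1332] [-2.1  8.1  5.7]
345 260 [ 0.577  -0.0271  0.1685] [ 0.6  7.1 41. ]
420 440 [ 0.5726 -0.0081  0.1294] [-17.1  -1.2   1.9]
```

Call:
play_rows:
  plan: "-1 0.001 0 0.001 0; -1 0.001 0 0.002 0; -1 0.001 0 0.002 0; -1 0.001 0 0.002 0; -1 0.001 0 0.002 0; -1 0.001 0 0.002 0; -1 0.001 0 0.002 0; -1 0.001 0 0.002 0; -1 0.001 0 0.002 0; -1 0.001 0 0.002 0"

```text
clock: 13.78
tool_pos: [0.571, -0.0261, 0.325]
orientation: [3.124, -0.328, 0.001]
ft_force: [-4.8, 1.3, 15.2]
opening: 0.192
gripper_force: 30.0
```

```bash
python3 go.py
```

```text
t 13.78 pos [ 0.571  -0.0261  0.325 ] yaw -101.99 tilt [ 0.0003 -0.0004] F [-4.85  1.29 15.22] open 0.192 grip 30.0
```

Call:
play_rows:
  plan: "-1 0 0 -0.002 0; -1 -0.001 0 -0.004 0; -1 -0.001 0 -0.005 0; -0.2 -0.001 0 -0.005 0; -0.2 -0.001 0 -0.005 0; -0.2 -0.001 0 -0.005 0; -0.2 -0.001 0 -0.005 0; -0.2 -0.001 0 -0.005 0; -0.2 -0.001 0 -0.005 0; -0.2 -0.001 0 -0.005 0"

```text
clock: 14.62
tool_pos: [0.5706, -0.0267, 0.325]
orientation: [3.124, -0.329, -0.0]
ft_force: [-0.7, 0.8, 0.1]
opening: 0.401
gripper_force: 0.0
```

```bash
python3 go.py
```

```text
t 14.62 pos [ 0.5706 -0.0267  0.325 ] yaw -102.01 tilt [-0.0003 -0.0001] F [-0.68  0.82  0.09] open 0.401 grip 0.0
```

Call:
play_rows:
  plan: "-0.2 0 0 -0.02 0; -0.2 0 0 -0.06 0; -0.2 0 0 -0.12 0; -0.2 0 0 -0.18 0.1; -0.2 0 0 -0.2 0.2; -0.2 0 0 -0.2 0.3; -0.2 0 0 -0.2 0.4; -0.2 0 0 -0.2 0.5; -0.2 0 0 -0.2 0.6; -0.2 0 0 -0.2 0.7"

```text
clock: 15.45
tool_pos: [0.5707, -0.0265, 0.4059]
orientation: [-2.915, 1.17, -0.001]
ft_force: [0.4, -0.5, 0.0]
opening: 0.395
gripper_force: 0.0
```

```bash
python3 go.py .5674 -.0433 .35 168; python3 -c "
from h import *; print(ctrl.state()['q'])"
```

```text
t 15.45 pos [ 0.5707 -0.0265  0.4059] yaw -133.72 tilt [ 0.0008 -0.    ] F [ 0.4  -0.54  0.04] open 0.395 grip 0.0
d [0.0231 0.0362 0.1399] turn 1.2951
[ 0.33390694  0.35572023 -0.41769458  1.75275286  0.16214833  1.06631158
 -2.47302828]
```

Call:
play_rows:
  plan: "-0.2 0 0 0 -0.15; -0.2 0 0 0 -0.3; -0.2 0 0 0 -0.45; -0.2 0 0 0 -0.6; -0.2 0 0 0 -0.75; -0.2 0 0 0 -0.9; -0.2 0 0 0 -1; -0.2 0 0 0 -1; -0.2 0 0 0 -1; -0.2 0 0 0 -1"

```text
clock: 16.28
tool_pos: [0.5707, -0.0266, 0.4055]
orientation: [3.141, 0.037, 0.001]
ft_force: [0.7, 0.2, -0.6]
opening: 0.399
gripper_force: 0.0
```

Call:
play_rows:
  plan: "-0.2 0 0 0 -0.15; -0.2 0 0 0 -0.3; -0.2 0 0 0 -0.45; -0.2 0 0 0 -0.6; -0.2 0 0 0 -0.75; -0.2 0 0 0 -0.9; -0.2 0 0 0 -1; -0.2 0 0 0 -1; -0.2 0 0 0 -1; -0.2 0 0 0 -1"

```text
clock: 17.12
tool_pos: [0.5707, -0.0266, 0.4052]
orientation: [2.888, 1.235, 0.0]
ft_force: [-0.2, 0.2, 1.4]
opening: 0.398
gripper_force: 0.0
```

```bash
python3 go.py .5674 -.0433 .35 -12; python3 -c "
from h import *; print(ctrl.state()['q'])
im,d=vision.read_camera('scene'); np.savez('s5.npz',im=im,d=d)
cv2.imwrite('pics/b5.png',cv2.resize(im[180:240,330:402,::-1],(720,600),interpolation=cv2.INTER_CUBIC))"
```

```text
t 17.12 pos [ 0.5707 -0.0266  0.4052] yaw -43.7 tilt [ 0.0001 -0.0001] F [-0.16  0.23  1.42] open 0.398 grip 0.0
d [-0.0358  0.0228  0.138 ] turn -0.7044
[ 0.56299747  0.41469468 -0.72077052  1.74573351  0.30383431  1.09572064
 -1.01925594]
```

View pics/b5.png

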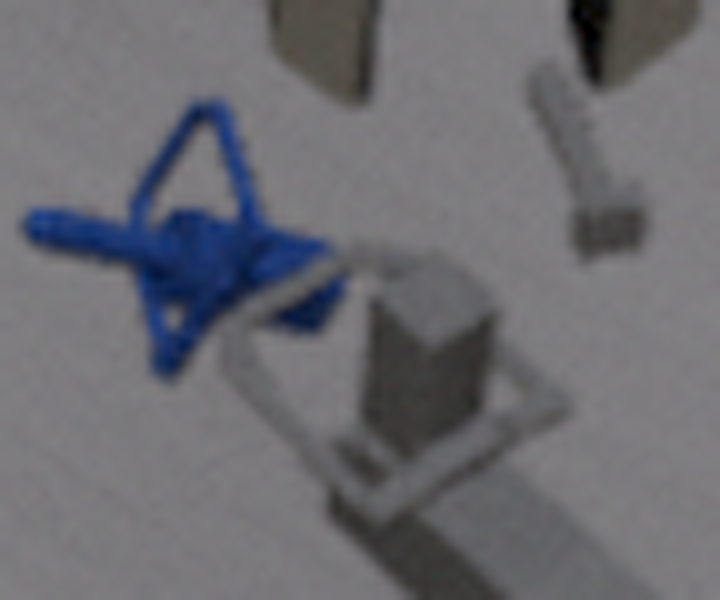

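The pin stands home in the bar, and the ring is open over the free end, with its hinge ends at crop (375,510) and (565,405).

```bash
python3 - <<'E'
from h import *
f=lambda px,py,z:onz("scene",330+(px+.5)/10-.5,180+(py+.5)/10-.5,z)
A,B=f(378,505,.138),f(560,402,.138); print(A,B,np.linalg.norm(A-B),(A+B)/2)
t=f(430,300,.1695);print("pin top",t); a=np.radians(-102)
print("pin from hinge",(A+B)/2+.012*np.array([np.cos(a),np.sin(a),0]))
E
```

```text
[ 0.59360847 -0.01756381  0.138     ] [ 0.55173319 -0.00718256  0.138     ] 0.04314289339150079 [ 0.57267083 -0.01237318  0.138     ]
pin top [ 0.5720285  -0.02531271  0.1695    ]
pin from hinge [ 0.57017589 -0.02411096  0.138     ]
```

Call:
play_rows:
  plan: "-0.2 -0.005 0.003 0 -0.15; -0.2 -0.01 0.006 0 -0.3; -0.2 -0.015 0.009 0 -0.45; -0.2 -0.02 0.012 0 -0.6; -0.2 -0.025 0.015 0 -0.704; -0.2 -0.03 0.018 0 -0.704; -0.2 -0.036 0.023 0 -0.704; -0.2 -0.036 0.023 0 -0.704; -0.2 -0.036 0.023 0 -0.704; -0.2 -0.036 0.023 0 -0.704"

```text
clock: 18.0
tool_pos: [0.5675, -0.0432, 0.4052]
orientation: [2.44, 1.979, 0.0]
ft_force: [0.2, 0.3, 0.6]
opening: 0.398
gripper_force: 0.0
```

```bash
python3 go.py .5674 -.0433 .33 -12
```

```text
t 18.0 pos [ 0.5675 -0.0432  0.4052] yaw -11.9 tilt [ 0.0002 -0.0001] F [0.23 0.3  0.6 ] open 0.398 grip 0.0
d [-0.0002 -0.0002  0.1881] turn 0.0021
```

Call:
play_rows:
  plan: "-0.2 0 0 0.03 0; -0.2 0 0 0.07 0; -0.2 0 0 0.11 0; -0.2 0 0 0.15 0; -0.2 0 0 0.18 0; -0.2 0 0 0.2 0; -0.2 0 0 0.21 0; -0.2 0 0 0.215 0; -0.2 0 0 0.22 0; -0.2 0 0 0.225 0"

```text
clock: 18.83
tool_pos: [0.5678, -0.0432, 0.3157]
orientation: [2.438, 1.98, 0.001]
ft_force: [-1.1, 0.6, 1.2]
opening: 0.401
gripper_force: 0.7
```

```bash
python3 go.py
```

```text
t 18.83 pos [ 0.5678 -0.0432  0.3157] yaw -11.83 tilt [ 0.0012 -0.0002] F [-1.06  0.57  1.19] open 0.401 grip 0.7
```

Call:
play_rows:
  plan: "-0.2 0 0 0.007 0; -0.2 0 0 0.014 0; -0.2 0 0 0.021 0; -0.2 0 0 0.028 0; -0.2 0 0 0.035 0; -0.2 0 0 0.042 0; -0.2 0 0 0.049 0; -0.2 0 0 0.056 0; -0.2 0 0 0.063 0; -0.2 0 0 0.07 0"

```text
clock: 19.67
tool_pos: [0.5674, -0.0434, 0.2867]
orientation: [-2.439, -1.981, 0.0]
ft_force: [0.3, -0.6, 1.4]
opening: 0.398
gripper_force: 0.4
```

```bash
python3 go.py; python3 -c "
from h import *
im,d=vision.read_camera('scene'); np.savez('s6.npz',im=im,d=d)
cv2.imwrite('pics/b6.png',cv2.resize(im[180:240,330:402,::-1],(720,600),interpolation=cv2.INTER_CUBIC))"
```

```text
t 19.67 pos [ 0.5674 -0.0434  0.2867] yaw -11.83 tilt [-0.0003 -0.0001] F [ 0.33 -0.59  1.39] open 0.398 grip 0.4
```

View pics/b6.png

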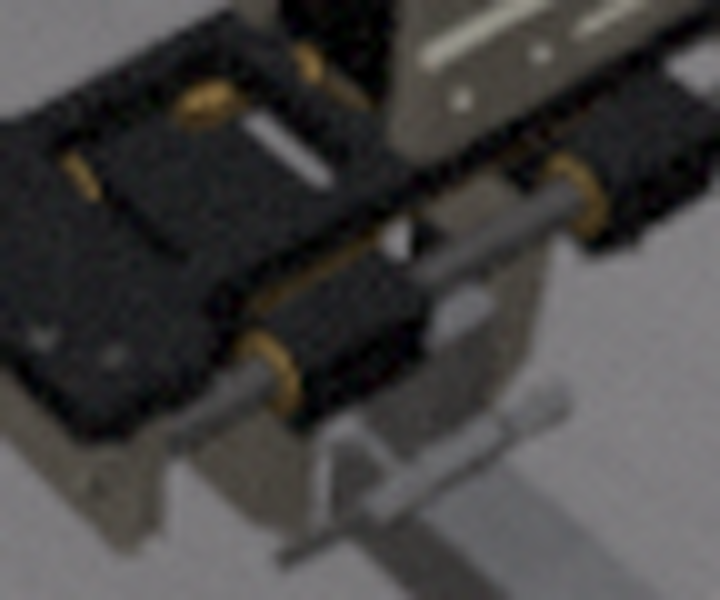

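The ring has swung down about 50° under the fingers: its arm runs from (375,510) to (285,558). Now I'll push inwards along the bar.

Call:
play_rows:
  plan: "-0.2 0.003 0 0.002 0; -0.2 0.006 0 0.002 0; -0.2 0.009 0 0.002 0; -0.2 0.012 0 0.002 0; -0.2 0.015 0 0.002 0; -0.2 0.018 0 0.002 0; -0.2 0.021 0 0.002 0; -0.2 0.023 0 0.002 0; -0.2 0.025 0 0.002 0; -0.2 0.025 0 0.002 0"

```text
clock: 20.55
tool_pos: [0.5692, -0.0356, 0.2862]
orientation: [2.439, 1.977, -0.005]
ft_force: [-2.3, -7.5, 1.0]
opening: 0.404
gripper_force: 3.5
```

```bash
python3 go.py
```

```text
t 20.55 pos [ 0.5692 -0.0356  0.2862] yaw -11.93 tilt [-0.0016 -0.0035] F [-2.31 -7.45  0.97] open 0.404 grip 3.5
```

Call:
play_rows:
  plan: "-0.2 0.002 0 0 0; -0.2 0.004 0 0 0; -0.2 0.006 0 0 0; -0.2 0.008 0 0 0; -0.2 0.01 0 0 0; -0.2 0.012 0 0 0; -0.2 0.014 0 0 0; -0.2 0.016 0 0 0; -0.2 0.016 0 0 0; -0.2 0.016 0 0 0"

```text
clock: 21.38
tool_pos: [0.5698, -0.0335, 0.2858]
orientation: [2.44, 1.971, -0.015]
ft_force: [-4.9, -15.3, 4.4]
opening: 0.402
gripper_force: 8.1
```

```bash
python3 go.py
```

```text
t 21.38 pos [ 0.5698 -0.0335  0.2858] yaw -12.14 tilt [-0.0045 -0.0096] F [ -4.87 -15.26   4.44] open 0.402 grip 8.1
```

```bash
cat > ring.py <<'E'
import sys
from h import *
a=np.radians(-102); ex=np.array([np.cos(a),np.sin(a),0]); ey=np.array([-ex[1],ex[0],0]); B=np.c_[ex,ey,[0,0,1]]
H=np.array([.5702,-.0251,.1279])
f=sys.argv[1]
if f=="new":
    im,d=vision.read_camera("scene"); f="s%d.npz"%int(ctrl.state()["clock"]*100); np.savez(f,im=im,d=d)
T=np.load(f); Q=(cloud("scene",T["d"])-H)@B*1e3; g=T["im"].mean(2)
for r in range(222,252):
    print(r," ".join("%4d,%3d,%4d"%tuple(Q[r,c]) if abs(Q[r,c,1]-22)<9 and -60<Q[r,c,2]<25 and -25<Q[r,c,0]<45 else "      .      " for c in range(352,372)))
E
python3 ring.py s6.npz; python3 ring.py new; python3 go.py
```

```text
222       .             .             .             .             .          7, 30,  20       .             .             .             .             .             .             .             .             .             .             .             .             .             .      
223       .             .             .             .             .             .          6, 28,  17       .             .             .             .             .             .             .             .             .             .             .             .             .      
224       .             .             .             .             .          6, 30,  16    7, 27,  12    6, 25,  12       .          5, 21,   9       .             .             .             .             .             .             .             .             .             .      
225       .             .             .             .             .          6, 30,  12    6, 28,  11    6, 25,   8    6, 22,   6    6, 19,   5       .             .             .             .             .             .             .             
[... 15356 characters left out ...]
        .      
250       .             .             .             .             .             .             .             .             .             .             .             .             .             .             .             .             .             .             .             .      
251       .             .             .             .             .             .             .             .             .             .             .             .             .             .             .             .             .             .             .             .      
t 21.43 pos [ 0.5698 -0.0335  0.2858] yaw -12.13 tilt [-0.0045 -0.0096] F [ -5.79 -15.18   3.98] open 0.396 grip 8.1
```

Call:
play_rows:
  plan: "-0.2 -0.006 0 0.002 0; -0.2 -0.008 0 0.005 0; -0.2 -0.006 0 0.006 0; -0.2 -0.003 0 0.006 0; -0.2 0 0 0.006 0; -0.2 0.002 0 0.006 0; -0.2 0.003 0 0.006 0; -0.2 0.004 0 0.006 0; -0.2 0.005 0 0.006 0; -0.2 0.005 0 0.006 0"

```text
clock: 22.27
tool_pos: [0.571, -0.0279, 0.2841]
orientation: [2.439, 1.977, -0.006]
ft_force: [-3.5, -9.3, 3.6]
opening: 0.399
gripper_force: 5.0
```

```bash
python3 go.py
```

```text
t 22.27 pos [ 0.571  -0.0279  0.2841] yaw -11.94 tilt [-0.0015 -0.0045] F [-3.45 -9.29  3.6 ] open 0.399 grip 5.0
```

Force dropped and the tool jumped 5.6 mm inwards, which fits a contact angle of about 1.47 rad: snapped. I'll back off and rise.

Call:
play_rows:
  plan: "-0.2 -0.01 0 0 0; -0.2 -0.02 0 0 0; -0.2 -0.03 0 0 0; -0.2 -0.04 0 0 0; -0.2 -0.05 0 -0.01 0; -0.2 -0.05 0 -0.06 0; -0.2 -0.05 0 -0.13 0; -0.2 -0.05 0 -0.2 0; -0.2 -0.05 0 -0.27 0; -0.2 -0.05 0 -0.33 0"

```text
clock: 23.1
tool_pos: [0.5672, -0.0444, 0.4182]
orientation: [2.437, 1.982, 0.003]
ft_force: [0.4, -0.5, 0.7]
opening: 0.4
gripper_force: 0.0
```

Call:
play_rows:
  plan: "-0.2 -0.05 0 0 0; -0.2 -0.1 0 0 0; -0.2 -0.15 0 0 0; -0.2 -0.2 0 0 0; -0.2 -0.25 0 0 0; -0.2 -0.3 0 0 0; -0.2 -0.3 0 0 0; -0.2 -0.3 0 0 0; -0.2 -0.3 0 0 0; -0.2 -0.3 0 0 0"

```text
clock: 23.93
tool_pos: [0.5428, -0.1607, 0.4162]
orientation: [-2.436, -1.983, -0.002]
ft_force: [0.7, 0.5, 0.3]
opening: 0.4
gripper_force: 0.0
```

```bash
python3 go.py; sed -i 's/range(222,252)/range(228,246)/; s/range(352,372)/range(358,370)/' ring.py; python3 ring.py new; python3 - <<'E'
from h import *
im,d=vision.read_camera("scene"); C=cloud("scene",d); m=(C[...,2]>.15)&(abs(C[...,0]-.572)<.02)&(abs(C[...,1]+.025)<.02)&(C[...,2]<.18)
print("pin",C[m].mean(0),np.percentile(C[m][:,2],98),m.sum())
E
```

```text
t 23.93 pos [ 0.5428 -0.1607  0.4162] yaw -11.7 tilt [0.0007 0.0008] F [0.67 0.53 0.28] open 0.4 grip 0.0
228       .             .             .             .             .             .             .             .             .             .             .        -11, 16,  11
229       .             .             .             .             .             .             .             .             .        -10, 20,  11  -10, 18,   9  -12, 17,  10
230       .             .             .             .             .             .             .             .        -11, 24,  11  -12, 22,  11  -12, 20,  10  -14, 19,  11
231       .             .             .             .             .             .             .             .        -12, 24,   9  -14, 24,  11  -14, 21,   9  -15, 20,  10
232       .             .             .             .             .             .             .             .        -11, 23,   5  -14, 23,   8  -16, 23,  10  -16, 20,   8
233       .             .             .             .             .             .             .             .        -12, 24,   4  -13
[... 1467 characters left out ...]
             .         -7, 23, -28   -9, 24, -25  -11, 23, -24   -7, 16, -32   -7, 13, -35       .             .      
243       .             .             .             .             .         -7, 23, -31   -9, 23, -29  -10, 21, -28   -9, 18, -33   -9, 14, -36       .             .      
244       .             .             .             .             .             .        -10, 23, -30   -9, 20, -34  -10, 18, -35   -9, 14, -39       .             .      
245       .             .             .             .             .             .             .             .             .             .             .             .      
pin [ 0.57426753 -0.02211778  0.16406063] 0.17118214775529844 155
```

```bash
python3 -c "
from plant import ctrl; print(ctrl.close_job())"
```

```text
the job is handed in; nothing more can be done
None
```

The linch pin is home in the bar with its collar flush, the ring has snapped shut past the pin's lower end (about 83°, by depth camera), the gripper is clear, and the job was handed in at about 24 s, though no verdict came back.

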